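# Reassemble the two brush washers

### The job

The painting class is over and its two steel brush washers, a large and a small one, stand rinsed and taken apart. Put each together again: first the perforated strainer, knob up, down onto the floor of the pot of its own size, then that pot's own lid, seated level on the rim. Leave the pots standing where they are, and do not shift or knock over the paper cup or the glue bottle.

Things in the scene. Friction and masses are not known exactly. Their poses are not given: they have to be found in the camera images.
- pot_large: Pot of the large brush washer: open straight-sided round steel pot standing mouth up, outer diameter 116 mm (4 mm more at the rim bead), inner diameter 110 mm, 86 mm high, floor 4 mm thick. Stands loose, about half a kilogram. Origin: centre of its underside; z up.
- strainer_large: Strainer of the large pot: perforated steel disc 96 mm across on four 14 mm feet; from its centre a thin rod rises to a steel grip knob, a cylinder 16 mm across, 82 to 102 mm above the feet. Stands knob up. Origin: centre, at the undersides of the feet; z up. Seated on the pot's floor its origin is 4 mm above the pot's, the knob 20 mm proud of the rim. About 130 g.
- lid_large: Lid of the large pot: domed steel, flange 122 mm across, locating lip 99 mm across reaching 8 mm below the flange, hollow inside, black grip knob on top, a cylinder 22 mm across, 44 to 64 mm above the lip's lower edge. Lies on its lip. Origin: centre, at the lip's lower edge; z up. Seated, lip in the mouth, its origin is 78 mm above the pot's. About 180 g.
- pot_small: Pot of the small brush washer: open straight-sided round steel pot standing mouth up, outer diameter 84 mm (4 mm more at the rim bead), inner diameter 78 mm, 66 mm high, floor 4 mm thick. Stands loose, about half a kilogram. Origin: centre of its underside; z up.
- strainer_small: Strainer of the small pot: perforated steel disc 68 mm across on four 14 mm feet; from its centre a thin rod rises to a steel grip knob, a cylinder 16 mm across, 62 to 82 mm above the feet. Stands knob up. Origin: centre, at the undersides of the feet; z up. Seated on the pot's floor its origin is 4 mm above the pot's, the knob 20 mm proud of the rim. About 80 g.
- lid_small: Lid of the small pot: domed steel, flange 90 mm across, locating lip 67 mm across reaching 8 mm below the flange, hollow inside, black grip knob on top, a cylinder 22 mm across, 44 to 64 mm above the lip's lower edge. Lies on its lip. Origin: centre, at the lip's lower edge; z up. Seated, lip in the mouth, its origin is 58 mm above the pot's. About 110 g.
- paper_cup: Bystander: an open white paper cup, 74 mm across its rim, 90 mm tall, standing among the parts. Origin: centre of its underside; z up.
- glue_bottle: Bystander: a white glue bottle with a blue cap, 44 mm in diameter, 120 mm tall, standing among the parts. Origin: centre of its underside; z up.

How it is judged:
At the end, for the whole second after the job is handed in: In each pot, large and small, its own strainer stands on the floor and its own lid sits on the rim: each within 4 mm of its seated height and 12 mm of the pot's axis, within 0.1 rad of the pot's axis, at rest; the pots are upright (angle between each of pot_large, pot_small's own z axis and vertical below 0.1 rad and z of strainer_large in the frame of pot_large between 0 and 0.008 m and horizontal distance between each of strainer_large, lid_large and pot_large below 0.012 m and angle between the z axis of each of strainer_large, lid_large and the z axis of pot_large, either way round below 0.1 rad and linear speed of each of strainer_large, lid_large, strainer_small, lid_small below 0.02 m/s and z of lid_large in the frame of pot_large between 0.074 and 0.082 m and z of strainer_small in the frame of pot_small between 0 and 0.008 m and horizontal distance between each of strainer_small, lid_small and pot_small below 0.012 m and angle between the z axis of each of strainer_small, lid_small and the z axis of pot_small, either way round below 0.1 rad and z of lid_small in the frame of pot_small between 0.054 and 0.062 m); the robot touches nothing.
It fails at once if the paper cup is pushed more than 30 mm or knocked over (distance of paper_cup from where it was at the start of the episode above 0.03 m or angle between paper_cup's own z axis and vertical above 0.4 rad).
It fails at once if the glue bottle is pushed more than 30 mm or knocked over (distance of glue_bottle from where it was at the start of the episode above 0.03 m or angle between glue_bottle's own z axis and vertical above 0.4 rad).
It fails at once if the large pot is pushed more than 40 mm from where it stood, or tipped over (distance of pot_large from where it was at the start of the episode above 0.04 m or angle between pot_large's own z axis and vertical above 0.4 rad).
It fails at once if the small pot is pushed more than 40 mm from where it stood, or tipped over (distance of pot_small from where it was at the start of the episode above 0.04 m or angle between pot_small's own z axis and vertical above 0.4 rad).
It also fails if it takes over 118 s, if anything falls off the work surface, if the arm or the gripper's body presses on something with over 40 N, if the wrist force passes 120 N, or if a joint passes its speed limit or range.

### The arm

A 6-joint arm with a two-finger parallel gripper is mounted at the origin on the work surface. World frame = base frame: x ahead of the robot, y to its left, z up, the work surface at z = 0. Lengths are in m, angles in rad, forces in N, time in s.
With the tool pointing down it reaches from about 0.375 to 0.9 m from the base axis. Payload 3.1 kg.
Tool frame: the origin (TCP) lies at the very end of the fingers, on their centre line; the grasp point (between the pads) lies 19 mm behind it; z points along the fingers, y is the line along which they close (so a half turn about z gives the same grasp; the last joint's range is limited). The gripper opens to 87 mm and grips with 3 to 60 N. Pads are 19 mm wide; open, the fingers measure 117 mm over their backs; the gripper's body (75 mm by 190 mm) begins 51 mm behind the grasp point.
Start: joints at [0.949, 0.527, 1.433, -0, 1.181, -0.178], TCP at [0.268, 0.564, 0.223] pointing down, gripper open.
Joint ranges: [-3.08, 3.08], [-0.75, 2.2], [0.22, 2.44], [-1.43, 4.57], [0, 2.65], [-2.85, 2.85]. Speed limits (rad/s): [2.79, 2.79, 3.14, 3.14, 3.14, 3.14].

### API

Orientations are given as a unit quaternion [x, y, z, w].
In Python, from rig import status, viewer, robot gives the robot as it stands.
- The arm moves only by the tool arm_command, never from a script. Its arguments are lists of equal length, an entry for each row: "delta_rot": the turn, a rotation vector about the tool's x, y, z in degrees, a list of three; "delta_pos": the shift along the tool's x, y, z in m, a list of three; "gripper": the closure, from -1 (fully open) to 1 (shut). In form: {"delta_rot": [[rx, ry, rz], ...], "delta_pos": [[dx, dy, dz], ...], "gripper": [gripper, ...]}. A call has 1 to 12 rows; each row is the pose to reach, as a shift and turn from the pose commanded when the call began, along the tool's axes at that moment; what a row does not reach only later rows make up. A row lasts 1/12 s, in which the tool goes at most 41.7 mm and 7.16 degrees, less where a joint would pass 70% of its speed; a pose out of reach is approached as far as the arm can. A call with a gripper value outside its range is refused whole. The fingers move at their own pace and stop on an object; "grip_force" is the grip in N (left out, the last holds). Time passes only in rows, so rows that repeat a pose let the fingers close. It gives the time, the measured TCP pose, the force, the opening and the grip force at its end, in the units of the state.
- status.get_obs(): the state, without advancing time (a new reading comes with each control period).
- viewer.camera(name): name is "scene" or "top"; returns a dict with "pixels" (384x512x3 uint8, blue, green, red), "fx", "fy", "cx", "cy" (pixels), "pose" (4x4, takes a point from camera to world coordinates). Camera axes: x right, y down, z forward; pixel columns grow to the right and rows downward; lengths in m; the calibration is good to about 2 mm. A picture is of the moment at which its call begins. There is no depth.
- robot.hand_in(): hands the job in; it is judged then, once.
The state is a dict: "time": time; "q": joint angles; "joint_velocities": joint speeds; "joint_torque": joint torques, N m; "position": TCP position; "tool_rot": TCP orientation; "ft_force": force on the tool from outside, world axes, zero at the start; "moment": the same for the moment, N m; "grip_width": finger opening in m; "grip_force": force on a finger pad.
Only numpy, scipy, OpenCV 4.12 (cv2) and the standard library are available. Lean on these libraries where they do the work, as an engineer would, in place of code of your own. Each camera call takes 0.05 s, during which the arm holds its last target. There are 200 camera calls.

## Working session

There is one attempt and no reset: what is moved stays moved. The work goes in short steps, Python scripts to look and compute and a tool call to move; the robot and the scene stay as the last step left them, time stands still between calls to the robot, and variables do not carry over. Pictures are saved under pics/ and viewed, at most 14 in all, crops included, and the job is handed in when it is done.

Besides the shell and the picture viewer there is one more tool, called as name(argument=value, ...) on one line, values as JSON. arm_command: Moves the arm, as the interface text tells. Its arguments: {"type":"object","properties":{"delta_rot":{"type":"array","items":{"type":"array","items":{"type":"number"}}},"delta_pos":{"type":"array","items":{"type":"array","items":{"type":"number"}}},"gripper":{"type":"array","items":{"type":"number"}},"grip_force":{"type":"number"}},"required":["delta_rot","delta_pos","gripper"]}

```bash
mkdir -p pics
cat > h.py <<'E'
import numpy as np, cv2
from scipy.spatial.transform import Rotation as R
from rig import status, viewer, robot
def ray(c,u,v):
    d=np.array([(u-c['cx'])/c['fx'],(v-c['cy'])/c['fy'],1.]);P=c['pose']
    return P[:3,3],P[:3,:3]@d
def onz(c,u,v,z):
    o,d=ray(c,u,v); return o+d*(z-o[2])/d[2]
def proj(c,p):
    q=np.linalg.inv(c['pose'])@np.append(p,1); return c['fx']*q[0]/q[2]+c['cx'],c['fy']*q[1]/q[2]+c['cy']
def tri(c1,p1,c2,p2):
    o1,d1=ray(c1,*p1);o2,d2=ray(c2,*p2)
    A=np.c_[d1,-d2];t=np.linalg.lstsq(A,o2-o1,rcond=None)[0]
    a=o1+d1*t[0];b=o2+d2*t[1]; return (a+b)/2,np.linalg.norm(a-b)
E
python3 - <<'E'
from h import *
for n in('top','scene'):
    c=viewer.camera(n); cv2.imwrite(f'pics/{n}0.png',c['pixels']); cv2.imwrite(f'pics/{n}0b.png',cv2.resize(c['pixels'],(800,600),interpolation=cv2.INTER_CUBIC))
    print(n,c['fx'],c['cx'],c['cy'],np.round(c['pose'],3).tolist())
o=status.get_obs();print(o)
E
```

```text
top 493.2836477516144 252.87517930132077 192.6579266012128 [[0.023, -0.993, 0.115, 0.411], [-1.0, -0.024, -0.002, 0.01], [0.005, -0.115, -0.993, 1.068], [0.0, 0.0, 0.0, 1.0]]
scene 495.10337124594224 245.92662524687736 200.11145752350674 [[0.405, 0.676, -0.616, 1.2], [0.914, -0.308, 0.263, -0.276], [-0.012, -0.669, -0.743, 0.81], [0.0, 0.0, 0.0, 1.0]]
{'time': 0.1, 'q': array([ 9.48484643e-01,  5.28350912e-01,  1.43380569e+00,  5.59353618e-06,
        1.18139113e+00, -1.78500892e-01]), 'joint_velocities': array([-0.00103594, -0.00214399, -0.00462092, -0.00041912,  0.00132337,
        0.0010392 ]), 'joint_torque': array([-2.64106866e-04, -4.40984201e+01, -1.77150875e+01,  6.34846534e-02,
        5.33904636e-02, -7.05030675e-05]), 'position': array([0.26793907, 0.56390885, 0.22167316]), 'tool_rot': array([ 2.20089630e-01,  9.75479164e-01, -8.99212804e-04, -3.83420288e-04]), 'ft_force': array([-0.4554058 ,  0.183008  , -0.50523021]), 'moment': array([-0.01535957, -0.01373168,  0.0248912 ]), 'grip_force': 0.0, 'grip_width': 0.08677075667842557}
```

View pics/top0b.png

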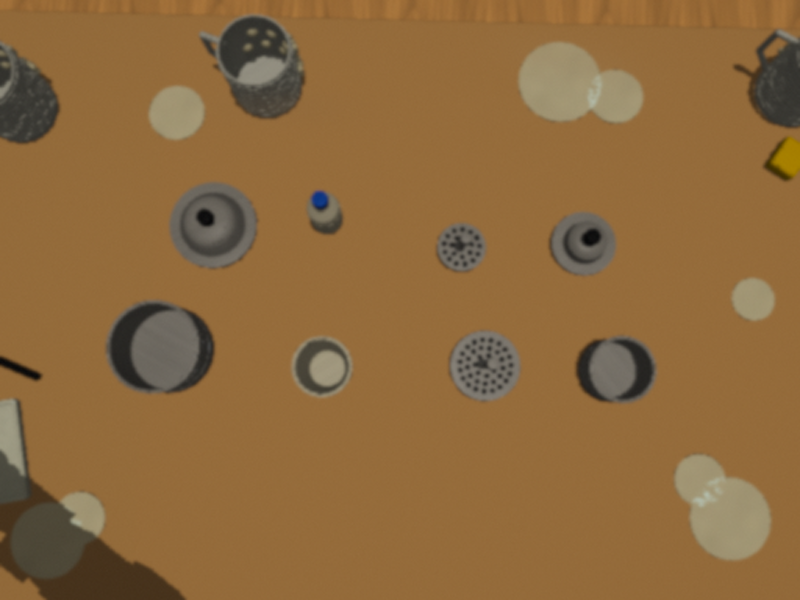

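View pics/scene0b.png

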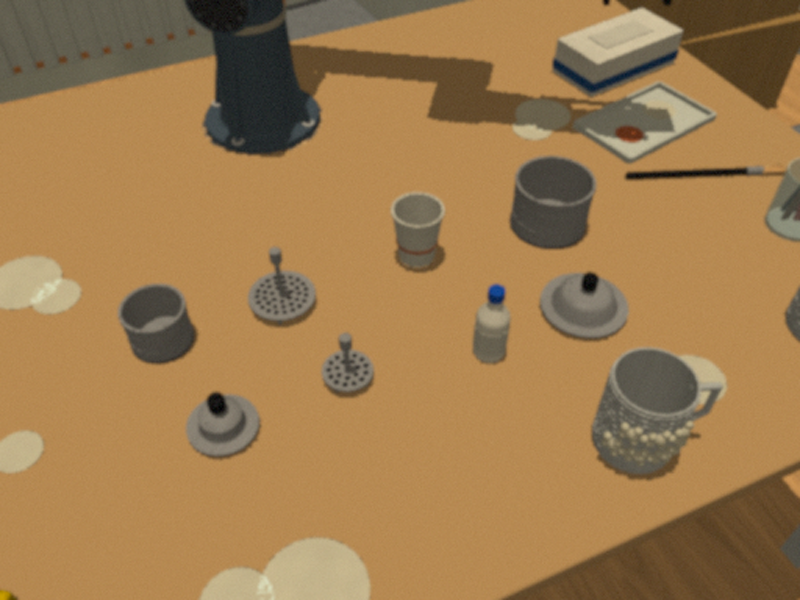

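The top view shows, in 800x600 pixels:
- large pot (160,347), small pot (615,370)
- large lid (213,225), small lid (583,243)
- large strainer (485,366), small strainer (461,247)
- cup (322,366), bottle (325,213)

The scene view shows the same things, with the strainer knobs at (275,253) and (345,342).

```bash
cat > m.py <<'E'
from h import *
from scipy.optimize import least_squares, minimize_scalar
S=1.5625
seeds={'pot_large':((160,347),(552,200),.086),'pot_small':((615,370),(157,322),.066),'strainer_large':((485,366),(282,298),.016),'strainer_small':((461,247),(348,372),.016),
'lid_large':((213,225),(584,310),.009),'lid_small':((583,243),(222,430),.009),'paper_cup':((322,366),(417,230),.09),'glue_bottle':((325,213),(490,330),.0)}
def blob(c,s):
    hsv=cv2.cvtColor(c['pixels'],cv2.COLOR_BGR2HSV)
    m=((hsv[...,1]<95)|(hsv[...,2]<60)).astype(np.uint8)
    m=cv2.morphologyEx(m,cv2.MORPH_CLOSE,np.ones((3,3)))
    cs=cv2.findContours(m,cv2.RETR_EXTERNAL,cv2.CHAIN_APPROX_NONE)[0]
    s=(s[0]/S,s[1]/S)
    return max(cs,key=lambda k:cv2.pointPolygonTest(k,s,True))[:,0].astype(float)
def circ(c,k,z,far,near=False):
    p=np.array([onz(c,u,v,z)[:2] for u,v in k]); m=p.mean(0); d=m-c['pose'][:2,3]; d/=np.linalg.norm(d)
    if far: p=p[(p-m)@d>-.005]
    if near: p=p[(p-m)@d<.01]
    f=lambda x:np.hypot(*(p-x[:2]).T)-x[2]
    r=least_squares(f,[*m,.05],loss='soft_l1',f_scale=.001); return r.x
if __name__=='__main__':
    T,C=viewer.camera('top'),viewer.camera('scene')
    for n,(a,b,z) in seeds.items():
        k1,k2=blob(T,a),blob(C,b); far='pot' in n or 'cup' in n
        near=not far
        g=lambda z:np.linalg.norm(circ(T,k1,z,far)[:2]-circ(C,k2,z,far,near)[:2])
        if 'glue' in n: print(n,k1.min(0),k1.max(0),np.round(onz(T,*k1.mean(0),.06),4)); continue
        zz=minimize_scalar(g,bounds=(z-.015,z+.015),method='bounded').x
        print(n,'z',round(zz,4),np.round(circ(T,k1,z,far),4),np.round(circ(C,k2,z,far,near),4),len(k1))
    kn=[]
    for c,ss in((T,((205,217),(591,237))),(C,((590,282),(217,404)))):
        m=(c['pixels'].max(2)<35).astype(np.uint8)
        l,_,st,ce=cv2.connectedComponentsWithStats(m)[0:4]
        kn.append([ce[1+np.argmin(np.linalg.norm(ce[1:]-np.array(s)/S,axis=1))] for s in ss])
    for i in(0,1): print('lidknob',tri(T,kn[0][i],C,kn[1][i]))
    for n,s in(('large',(275,253)),('small',(345,342))):
        print('strknob scene z tall-10mm',np.round(onz(C,s[0]/S,s[1]/S,.092 if n=='large' else .072),4))
    ims=[cv2.resize(T['pixels'][y-28:y+28,x-28:x+28],(390,390),interpolation=cv2.INTER_CUBIC) for x,y in((310,234),(295,158))]
    cv2.imwrite('pics/str.png',np.hstack(ims))
E
python3 m.py
```

```text
pot_large z 0.0835 [0.4604 0.3167 0.058 ] [0.4636 0.3165 0.0598] 181
pot_small z 0.0636 [ 0.4457 -0.2885  0.0422] [ 0.4488 -0.287   0.0432] 132
strainer_large z 0.0138 [ 0.4479 -0.1153  0.047 ] [ 0.4507 -0.1142  0.0468] 126
strainer_small z 0.0141 [ 0.6109 -0.081   0.0328] [ 0.6133 -0.08    0.0329] 85
lid_large z 0.0081 [0.6355 0.2658 0.0597] [0.6371 0.267  0.0597] 154
lid_small z 0.0083 [ 0.6214 -0.2521  0.0439] [ 0.6227 -0.2503  0.044 ] 113
paper_cup z 0.0877 [0.4395 0.1003 0.0367] [0.4424 0.1006 0.0386] 106
glue_bottle [197. 122.] [217. 148.] [0.6463 0.1065 0.06  ]
lidknob (array([0.6360964 , 0.26683895, 0.05285865]), np.float64(0.0018499050540915843))
lidknob (array([ 0.62171962, -0.25101453,  0.05203041]), np.float64(0.0018321592128399532))
strknob scene z tall-10mm [ 0.4448 -0.1123  0.092 ]
strknob scene z tall-10mm [ 0.6126 -0.0794  0.072 ]
```

View pics/str.png

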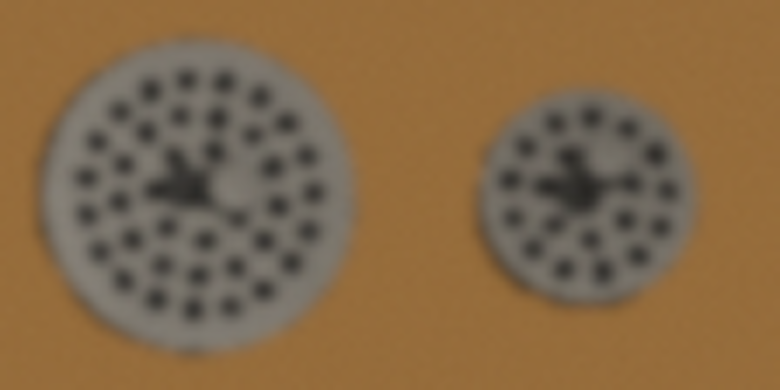

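The strainers' knobs show in the crop at (238,187) and (610,152), near the disc centres. Measured heights agree with the text. First I move and align the tool.

arm_command(delta_rot=[[0,0,-6.4],[0,0,-12.8],[0,0,-19],[0,0,-25.4],[0,0,-25.4],[0,0,-25.4],[0,0,-25.4],[0,0,-25.4],[0,0,-25.4],[0,0,-25.4],[0,0,-25.4],[0,0,-25.4]], delta_pos=[[-0.033,-0.021,0],[-0.066,-0.042,0],[-0.1,-0.062,0],[-0.133,-0.083,0],[-0.166,-0.104,0],[-0.2,-0.125,0],[-0.233,-0.146,0],[-0.266,-0.166,0],[-0.3,-0.187,0],[-0.333,-0.208,0],[-0.366,-0.229,0],[-0.366,-0.229,0]], gripper=[0.08,0.08,0.08,0.08,0.08,0.08,0.08,0.08,0.08,0.08,0.08,0.08], grip_force=35)

```text
time: 1.2
position: [0.5053, 0.1949, 0.2227]
tool_rot: [0.003, 1.0, -0.001, 0.002]
ft_force: [0.0, -0.2, -0.2]
grip_width: 0.0398
grip_force: 0.0
```

```bash
cat > d.py <<'E'
import sys
from h import *
o=status.get_obs(); r=R.from_quat(o['tool_rot']); t=np.array([float(a) for a in sys.argv[1:4]])
print('pos',np.round(o['position'],4),'grip',round(o['grip_width'],4),'F',np.round(o['ft_force'],1),'axes',np.round(r.as_matrix(),3).tolist())
print('delta tool',np.round(r.inv().apply(t-o['position']),4))
E
python3 d.py 0.449 -0.1145 0.22
python3 - <<'E'
from h import *
T,C=viewer.camera('top'),viewer.camera('scene')
print(tri(T,(316.2,232.9),C,(275/1.5625,253/1.5625)),tri(T,(298.6,151.8),C,(345/1.5625,341/1.5625)))
E
```

```text
pos [0.5053 0.1949 0.2227] grip 0.0398 F [ 0.  -0.2 -0.2] axes [[-1.0, 0.007, 0.004], [0.007, 1.0, -0.002], [-0.004, -0.002, -1.0]]
delta tool [ 0.0542 -0.3098  0.0033]
(array([ 0.4475614 , -0.11557204,  0.09570788]), np.float64(0.005250102285284071)) (array([ 0.61292609, -0.08149656,  0.07514537]), np.float64(0.003932134961098246))
```

arm_command(delta_rot=[[0,0,0],[0,0,0],[0,0,0],[0,0,0],[0,0,0],[0,0,0],[0,0,0],[0,0,0],[0,0,0],[0,0,0],[0,0,0]], delta_pos=[[0.007,-0.038,0],[0.014,-0.076,0],[0.02,-0.115,0],[0.027,-0.153,0],[0.034,-0.19,0],[0.04,-0.23,0],[0.047,-0.268,0],[0.054,-0.31,0],[0.054,-0.31,0],[0.054,-0.31,0],[0.054,-0.31,0]], gripper=[0.08,0.08,0.08,0.08,0.08,0.08,0.08,0.08,0.08,0.08,0.08])

```text
time: 2.22
position: [0.446, -0.108, 0.2224]
tool_rot: [0.0, 1.0, 0.001, -0.0]
ft_force: [0.3, 0.1, 0.1]
grip_width: 0.04
grip_force: 0.0
```

```bash
python3 d.py 0.449 -0.115 0.074
```

```text
pos [ 0.446  -0.108   0.2224] grip 0.04 F [0.3 0.1 0.1] axes [[-1.0, 0.0, -0.001], [0.0, 1.0, 0.001], [0.001, 0.001, -1.0]]
delta tool [-0.0032 -0.0072  0.1484]
```

arm_command(delta_rot=[[0,0,0],[0,0,0],[0,0,0],[0,0,0],[0,0,0],[0,0,0],[0,0,0],[0,0,0]], delta_pos=[[-0.003,-0.007,0.02],[-0.003,-0.007,0.045],[-0.003,-0.007,0.07],[-0.003,-0.007,0.095],[-0.003,-0.007,0.12],[-0.003,-0.007,0.138],[-0.003,-0.007,0.148],[-0.003,-0.007,0.148]], gripper=[0.08,0.08,0.08,0.08,0.08,0.08,0.08,0.08])

```text
time: 2.88
position: [0.4481, -0.1131, 0.0726]
tool_rot: [-0.002, 1.0, 0.002, -0.002]
ft_force: [-0.1, 0.2, -0.5]
grip_width: 0.0401
grip_force: 0.0
```

arm_command(delta_rot=[[0,0,0],[0,0,0],[0,0,0],[0,0,0],[0,0,0],[0,0,0],[0,0,0],[0,0,0]], delta_pos=[[0,0,0],[0,0,0],[0,0,0],[0,0,0],[0,0,0],[0,0,0],[0,0,0],[0,0,0]], gripper=[1,1,1,1,1,1,1,1])

```text
time: 3.55
position: [0.4496, -0.1167, 0.075]
tool_rot: [0.0, 1.0, -0.0, 0.0]
ft_force: [-0.5, 0.9, 3.0]
grip_width: 0.0145
grip_force: 35.0
```

```bash
python3 d.py 0.449 -0.115 0.21
```

```text
pos [ 0.4496 -0.1167  0.075 ] grip 0.0145 F [-0.5  0.9  3. ] axes [[-1.0, 0.001, 0.001], [0.001, 1.0, -0.0], [-0.001, -0.0, -1.0]]
delta tool [ 0.0005  0.0016 -0.135 ]
```

arm_command(delta_rot=[[0,0,0],[0,0,0],[0,0,0],[0,0,0],[0,0,0],[0,0,0],[0,0,0],[0,0,0]], delta_pos=[[0,0,-0.01],[0,0,-0.03],[0,0,-0.055],[0,0,-0.08],[0,0,-0.105],[0,0,-0.125],[0,0,-0.135],[0,0,-0.135]], gripper=[1,1,1,1,1,1,1,1])

```text
time: 4.22
position: [0.4505, -0.1172, 0.2116]
tool_rot: [0.0, 1.0, -0.001, 0.002]
ft_force: [0.2, -0.9, -1.6]
grip_width: 0.0148
grip_force: 35.0
```

```bash
python3 d.py 0.462 0.3165 0.21
python3 - <<'E'
from h import *
C=viewer.camera('scene'); cv2.imwrite('pics/s1.png',C['pixels'])
E
```

```text
pos [ 0.4505 -0.1172  0.2116] grip 0.0148 F [ 0.2 -0.9 -1.6] axes [[-1.0, 0.001, 0.004], [0.001, 1.0, -0.002], [-0.004, -0.002, -1.0]]
delta tool [-0.0112  0.4337  0.0006]
```

View pics/s1.png

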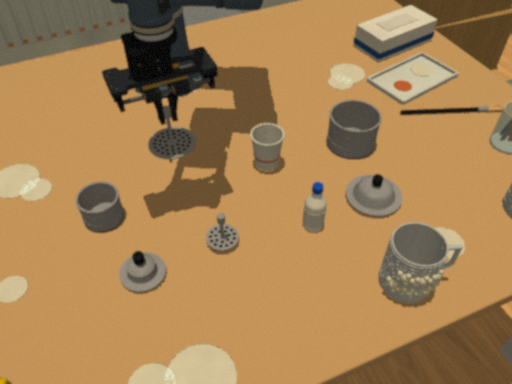

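The strainer hangs upright in the grip, with its disc at (172,143). I carry it over to the large pot.

arm_command(delta_rot=[[0,0,0],[0,0,0],[0,0,0],[0,0,0],[0,0,0],[0,0,0],[0,0,0],[0,0,0],[0,0,0],[0,0,0],[0,0,0],[0,0,0]], delta_pos=[[-0.001,0.01,0],[-0.002,0.035,0],[-0.003,0.07,0],[-0.004,0.11,0],[-0.005,0.15,0],[-0.006,0.19,0],[-0.007,0.23,0],[-0.008,0.27,0],[-0.009,0.31,0],[-0.01,0.35,0],[-0.011,0.385,0],[-0.011,0.41,0]], gripper=[1,1,1,1,1,1,1,1,1,1,1,1])

```text
time: 5.27
position: [0.4587, 0.2969, 0.2076]
tool_rot: [-0.001, 1.0, -0.0, -0.002]
ft_force: [0.6, -0.3, -1.2]
grip_width: 0.0143
grip_force: 35.0
```

arm_command(delta_rot=[[0,0,0],[0,0,0],[0,0,0],[0,0,0],[0,0,0]], delta_pos=[[0,0.015,0],[0,0.022,0],[0,0.022,0],[0,0.022,0],[0,0.022,0]], gripper=[1,1,1,1,1])

```text
time: 5.68
position: [0.46, 0.3143, 0.2088]
tool_rot: [0.001, 1.0, -0.001, -0.001]
ft_force: [0.3, 0.2, -1.2]
grip_width: 0.0147
grip_force: 35.0
```

```bash
python3 d.py 0.462 0.316 0.08
python3 - <<'E'
from h import *
C=viewer.camera('scene'); I=C['pixels'][40:170,290:420]
T=viewer.camera('top'); J=T['pixels'][160:290,40:170]
cv2.imwrite('pics/s2.png',cv2.resize(np.hstack([I,J]),(800,400),interpolation=cv2.INTER_CUBIC))
E
```

```text
pos [0.46   0.3143 0.2088] grip 0.0147 F [ 0.3  0.2 -1.2] axes [[-1.0, 0.001, -0.002], [0.001, 1.0, -0.001], [0.002, -0.001, -1.0]]
delta tool [-0.0022  0.0019  0.1288]
```

View pics/s2.png

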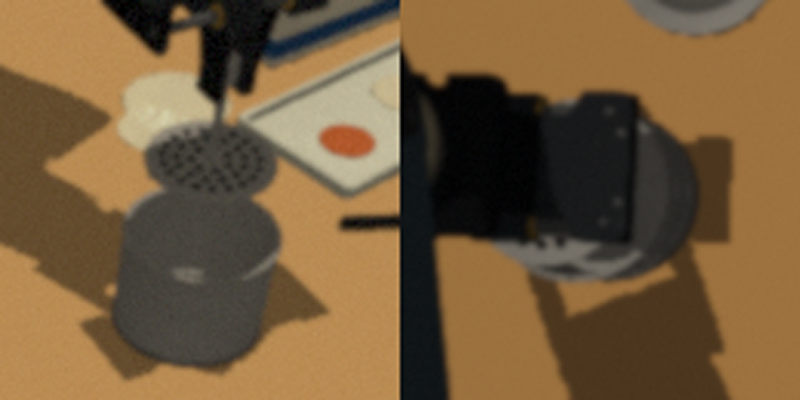

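The strainer hangs level over the large pot's mouth, seen left at (215,160) with the rim at (200,225). I lower it.

arm_command(delta_rot=[[0,0,0],[0,0,0],[0,0,0],[0,0,0],[0,0,0],[0,0,0],[0,0,0],[0,0,0],[0,0,0],[0,0,0]], delta_pos=[[-0.001,0.001,0.02],[-0.002,0.002,0.03],[-0.002,0.002,0.045],[-0.002,0.002,0.06],[-0.002,0.002,0.075],[-0.002,0.002,0.09],[-0.002,0.002,0.105],[-0.002,0.002,0.115],[-0.002,0.002,0.122],[-0.002,0.002,0.122]], gripper=[1,1,1,1,1,1,1,1,1,1])

```text
time: 6.62
position: [0.4618, 0.3167, 0.0861]
tool_rot: [0.001, 1.0, -0.001, -0.001]
ft_force: [-0.7, 0.3, -2.3]
grip_width: 0.0144
grip_force: 35.0
```

arm_command(delta_rot=[[0,0,0],[0,0,0],[0,0,0],[0,0,0],[0,0,0]], delta_pos=[[0,0,0.003],[0,0,0.006],[0,0,0.008],[0,0,0.008],[0,0,0.008]], gripper=[1,1,1,1,1])

```text
time: 7.03
position: [0.4627, 0.3176, 0.0799]
tool_rot: [0.0, 1.0, 0.0, 0.0]
ft_force: [0.5, 0.4, -0.8]
grip_width: 0.0149
grip_force: 35.0
```

arm_command(delta_rot=[[0,0,0],[0,0,0],[0,0,0],[0,0,0]], delta_pos=[[0,0,0.001],[0,0,0.0025],[0,0,0.0025],[0,0,0.0025]], gripper=[1,1,1,1])

```text
time: 7.37
position: [0.4631, 0.3184, 0.0787]
tool_rot: [0.0, 1.0, 0.001, 0.001]
ft_force: [-2.2, 1.5, 7.0]
grip_width: 0.0144
grip_force: 35.0
```

Contact at 7 N. Release and lift.

arm_command(delta_rot=[[0,0,0],[0,0,0],[0,0,0],[0,0,0],[0,0,0],[0,0,0],[0,0,0],[0,0,0],[0,0,0],[0,0,0],[0,0,0]], delta_pos=[[0,0,0],[0,0,0],[0,0,0],[0,0,0],[0,0,-0.015],[0,0,-0.04],[0,0,-0.07],[0,0,-0.1],[0,0,-0.125],[0,0,-0.14],[0,0,-0.14]], gripper=[0.35,0.35,0.35,0.35,0.35,0.35,0.35,0.35,0.35,0.35,0.35])

```text
time: 8.28
position: [0.4648, 0.3184, 0.2206]
tool_rot: [0.0, 1.0, 0.002, 0.004]
ft_force: [1.0, 0.8, 0.4]
grip_width: 0.0286
grip_force: 0.0
```

```bash
python3 d.py 0.6125 -0.081 0.22
```

```text
pos [0.4648 0.3184 0.2206] grip 0.0286 F [1.  0.8 0.4] axes [[-1.0, 0.0, 0.007], [0.0, 1.0, 0.003], [-0.007, 0.003, -1.0]]
delta tool [-0.1479 -0.3993  0.0005]
```

arm_command(delta_rot=[[0,0,0],[0,0,0],[0,0,0],[0,0,0],[0,0,0],[0,0,0],[0,0,0],[0,0,0],[0,0,0],[0,0,0],[0,0,0],[0,0,0]], delta_pos=[[-0.014,-0.036,0],[-0.028,-0.073,0],[-0.042,-0.11,0],[-0.056,-0.148,0],[-0.07,-0.185,0],[-0.084,-0.222,0],[-0.098,-0.26,0],[-0.112,-0.297,0],[-0.126,-0.335,0],[-0.14,-0.372,0],[-0.15,-0.399,0],[-0.15,-0.399,0]], gripper=[0.08,0.08,0.08,0.08,0.08,0.08,0.08,0.08,0.08,0.08,0.08,0.08])

```text
time: 9.28
position: [0.6143, -0.088, 0.2152]
tool_rot: [0.003, 1.0, -0.001, 0.0]
ft_force: [0.4, 1.0, 0.8]
grip_width: 0.04
grip_force: 0.0
```

arm_command(delta_rot=[[0,0,0],[0,0,0],[0,0,0]], delta_pos=[[0,0,0],[0,0,0],[0,0,0]], gripper=[0.08,0.08,0.08])

```text
time: 9.53
position: [0.6112, -0.0801, 0.216]
tool_rot: [-0.0, 1.0, 0.001, -0.001]
ft_force: [1.0, -1.1, -0.0]
grip_width: 0.0403
grip_force: 0.0
```

```bash
python3 d.py 0.6125 -0.081 0.055;python3 - <<'E'
from h import *
C=viewer.camera('scene'); I=C['pixels'][80:180,300:400]
T=viewer.camera('top'); J=T['pixels'][170:270,60:160]
cv2.imwrite('pics/s3.png',cv2.resize(np.hstack([I,J]),(800,400),interpolation=cv2.INTER_CUBIC))
E
```

```text
pos [ 0.6112 -0.0801  0.216 ] grip 0.0403 F [ 1.  -1.1 -0. ] axes [[-1.0, -0.001, -0.003], [-0.001, 1.0, 0.001], [0.003, 0.001, -1.0]]
delta tool [-0.0017 -0.0011  0.161 ]
```

View pics/s3.png

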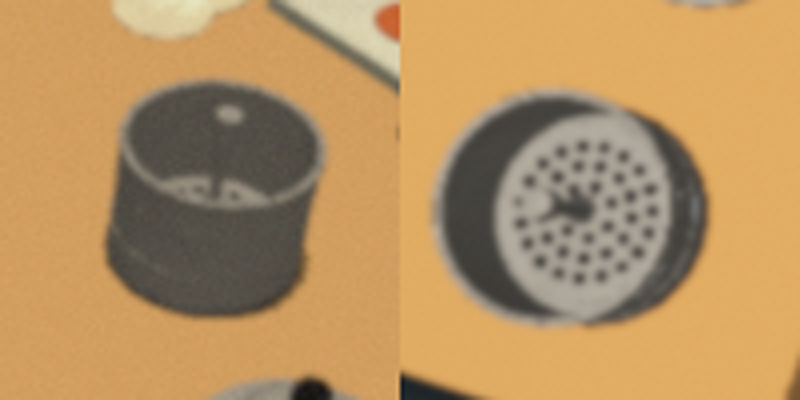

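The large strainer lies flat on the floor of its pot, knob up at (230,113). Now the small strainer.

arm_command(delta_rot=[[0,0,0],[0,0,0],[0,0,0],[0,0,0],[0,0,0],[0,0,0],[0,0,0],[0,0,0],[0,0,0]], delta_pos=[[-0.001,-0.001,0.03],[-0.001,-0.001,0.06],[-0.001,-0.001,0.085],[-0.001,-0.001,0.11],[-0.001,-0.001,0.13],[-0.001,-0.001,0.148],[-0.001,-0.001,0.16],[-0.001,-0.001,0.161],[-0.001,-0.001,0.161]], gripper=[0.08,0.08,0.08,0.08,0.08,0.08,0.08,0.08,0.08])

```text
time: 10.38
position: [0.6131, -0.0818, 0.0557]
tool_rot: [-0.0, 1.0, 0.0, -0.001]
ft_force: [-0.4, -0.1, 1.0]
grip_width: 0.04
grip_force: 0.0
```

arm_command(delta_rot=[[0,0,0],[0,0,0],[0,0,0],[0,0,0],[0,0,0],[0,0,0],[0,0,0]], delta_pos=[[0,0,0],[0,0,0],[0,0,0],[0,0,0],[0,0,0],[0,0,0],[0,0,0]], gripper=[1,1,1,1,1,1,1])

```text
time: 10.97
position: [0.6138, -0.0827, 0.0565]
tool_rot: [0.0, 1.0, -0.0, 0.001]
ft_force: [0.3, -0.4, 2.2]
grip_width: 0.0148
grip_force: 34.9
```

arm_command(delta_rot=[[0,0,0],[0,0,0],[0,0,0],[0,0,0],[0,0,0],[0,0,0],[0,0,0],[0,0,0]], delta_pos=[[0,0,-0.01],[0,0,-0.03],[0,0,-0.055],[0,0,-0.08],[0,0,-0.105],[0,0,-0.12],[0,0,-0.13],[0,0,-0.13]], gripper=[1,1,1,1,1,1,1,1])

```text
time: 11.63
position: [0.6147, -0.083, 0.1889]
tool_rot: [0.0, 1.0, -0.001, 0.002]
ft_force: [0.4, 0.1, -0.9]
grip_width: 0.0148
grip_force: 34.9
```

```bash
python3 d.py 0.447 -0.288 0.185
```

```text
pos [ 0.6147 -0.083   0.1889] grip 0.0148 F [ 0.4  0.1 -0.9] axes [[-1.0, 0.0, 0.005], [0.0, 1.0, -0.002], [-0.005, -0.002, -1.0]]
delta tool [ 0.1676 -0.2051  0.0034]
```

arm_command(delta_rot=[[0,0,0],[0,0,0],[0,0,0],[0,0,0],[0,0,0],[0,0,0],[0,0,0],[0,0,0],[0,0,0],[0,0,0],[0,0,0],[0,0,0]], delta_pos=[[0.008,-0.01,0],[0.025,-0.031,0],[0.05,-0.062,0],[0.074,-0.092,0],[0.098,-0.122,0],[0.122,-0.152,0],[0.142,-0.177,0],[0.157,-0.195,0],[0.166,-0.206,0],[0.166,-0.206,0],[0.166,-0.206,0],[0.166,-0.206,0]], gripper=[1,1,1,1,1,1,1,1,1,1,1,1])

```text
time: 12.63
position: [0.4466, -0.2877, 0.1851]
tool_rot: [0.0, 1.0, 0.001, -0.001]
ft_force: [0.4, 0.3, -1.3]
grip_width: 0.015
grip_force: 34.9
```

```bash
python3 d.py 0.447 -0.288 0.062;python3 - <<'E'
from h import *
C=viewer.camera('scene'); I=C['pixels'][120:250,35:165]
T=viewer.camera('top'); J=T['pixels'][180:310,330:460]
cv2.imwrite('pics/s4.png',cv2.resize(np.hstack([I,J]),(800,400),interpolation=cv2.INTER_CUBIC))
E
```

```text
pos [ 0.4466 -0.2877  0.1851] grip 0.015 F [ 0.4  0.3 -1.3] axes [[-1.0, 0.001, -0.002], [0.001, 1.0, 0.002], [0.002, 0.002, -1.0]]
delta tool [-0.0006 -0.0005  0.1231]
```

View pics/s4.png

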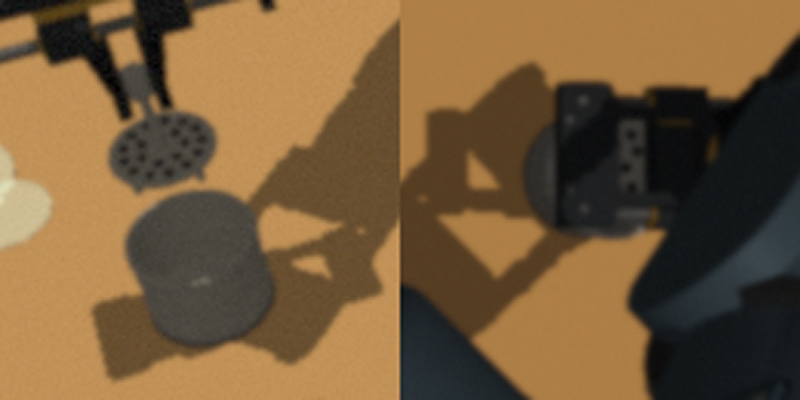

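The small strainer hangs over the small pot's mouth, disc (163,148), leaning in the view just as the pot's walls do, so it is upright. Lower it.

arm_command(delta_rot=[[0,0,0],[0,0,0],[0,0,0],[0,0,0],[0,0,0],[0,0,0],[0,0,0],[0,0,0],[0,0,0],[0,0,0],[0,0,0]], delta_pos=[[-0.001,0,0.02],[-0.001,0,0.035],[-0.001,0,0.05],[-0.001,0,0.065],[-0.001,0,0.08],[-0.001,0,0.095],[-0.001,0,0.108],[-0.001,0,0.117],[-0.001,0,0.12],[-0.001,0,0.12],[-0.001,0,0.12]], gripper=[1,1,1,1,1,1,1,1,1,1,1])

```text
time: 13.65
position: [0.4488, -0.2884, 0.0663]
tool_rot: [-0.0, 1.0, -0.0, 0.0]
ft_force: [-0.3, -0.4, -0.3]
grip_width: 0.0153
grip_force: 34.9
```

arm_command(delta_rot=[[0,0,0],[0,0,0],[0,0,0],[0,0,0],[0,0,0]], delta_pos=[[0,0,0.002],[0,0,0.004],[0,0,0.005],[0,0,0.005],[0,0,0.005]], gripper=[1,1,1,1,1])

```text
time: 14.07
position: [0.4483, -0.2886, 0.0612]
tool_rot: [0.0, 1.0, -0.0, 0.0]
ft_force: [-0.5, 0.1, -0.5]
grip_width: 0.015
grip_force: 34.9
```

arm_command(delta_rot=[[0,0,0],[0,0,0],[0,0,0],[0,0,0]], delta_pos=[[0,0,0.001],[0,0,0.0025],[0,0,0.0025],[0,0,0.0025]], gripper=[1,1,1,1])

```text
time: 14.4
position: [0.4488, -0.2885, 0.0601]
tool_rot: [0.0, 1.0, -0.0, 0.001]
ft_force: [-1.3, 1.9, 9.5]
grip_width: 0.015
grip_force: 34.8
```

arm_command(delta_rot=[[0,0,0],[0,0,0],[0,0,0],[0,0,0],[0,0,0],[0,0,0],[0,0,0],[0,0,0],[0,0,0],[0,0,0],[0,0,0]], delta_pos=[[0,0,0],[0,0,0],[0,0,0],[0,0,0],[0,0,-0.015],[0,0,-0.04],[0,0,-0.065],[0,0,-0.085],[0,0,-0.1],[0,0,-0.11],[0,0,-0.11]], gripper=[0.35,0.35,0.35,0.35,0.35,0.35,0.35,0.35,0.35,0.35,0.35])

```text
time: 15.32
position: [0.4493, -0.2895, 0.1704]
tool_rot: [0.0, 1.0, -0.002, 0.001]
ft_force: [-0.1, -0.1, -0.9]
grip_width: 0.0283
grip_force: 0.0
```

arm_command(delta_rot=[[0,0,0],[0,0,0],[0,0,0],[0,0,0],[0,0,0],[0,0,0],[0,0,0],[0,0,0],[0,0,0]], delta_pos=[[-0.03,0.007,0],[-0.06,0.014,0],[-0.09,0.02,0],[-0.12,0.026,0],[-0.15,0.032,0],[-0.173,0.037,0],[-0.173,0.037,0],[-0.173,0.037,0],[-0.173,0.037,0]], gripper=[-0.1,-0.1,-0.1,-0.1,-0.1,-0.1,-0.1,-0.1,-0.1])

```text
time: 16.07
position: [0.6198, -0.2511, 0.1668]
tool_rot: [0.0, 1.0, 0.001, -0.002]
ft_force: [-0.9, -0.1, 0.5]
grip_width: 0.048
grip_force: 0.0
```

```bash
python3 d.py 0.622 -0.2512 0.046;python3 - <<'E'
from h import *
C=viewer.camera('scene'); I=C['pixels'][160:260,50:150]
T=viewer.camera('top'); J=T['pixels'][190:290,345:445]
cv2.imwrite('pics/s5.png',cv2.resize(np.hstack([I,J]),(800,400),interpolation=cv2.INTER_CUBIC))
E
```

```text
pos [ 0.6198 -0.2511  0.1668] grip 0.048 F [-0.9 -0.1  0.5] axes [[-1.0, 0.0, -0.004], [0.0, 1.0, 0.002], [0.004, 0.002, -1.0]]
delta tool [-0.0026 -0.0003  0.1208]
```

View pics/s5.png

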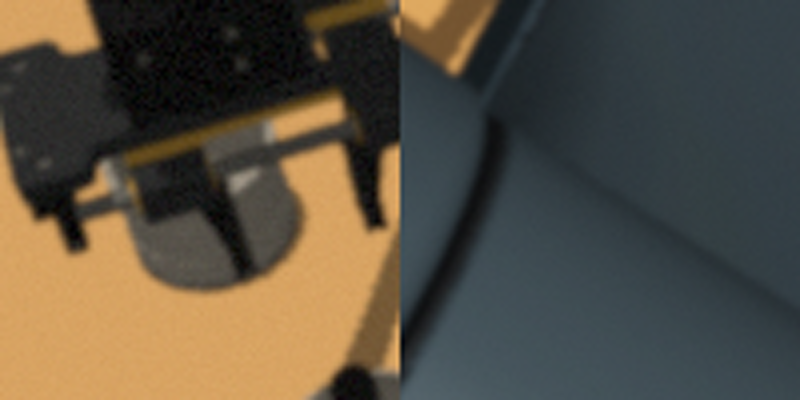

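Gripper and arm hide the small pot here; I will check it later. Grasp the small lid.

arm_command(delta_rot=[[0,0,0],[0,0,0],[0,0,0],[0,0,0],[0,0,0],[0,0,0],[0,0,0],[0,0,0]], delta_pos=[[-0.001,0,0.025],[-0.001,0,0.05],[-0.001,0,0.075],[-0.001,0,0.095],[-0.001,0,0.11],[-0.001,0,0.119],[-0.001,0,0.119],[-0.001,0,0.119]], gripper=[-0.1,-0.1,-0.1,-0.1,-0.1,-0.1,-0.1,-0.1])

```text
time: 16.83
position: [0.6218, -0.252, 0.0496]
tool_rot: [0.001, 1.0, 0.0, -0.0]
ft_force: [0.4, -0.2, 0.5]
grip_width: 0.0478
grip_force: 0.0
```

arm_command(delta_rot=[[0,0,0],[0,0,0],[0,0,0],[0,0,0],[0,0,0],[0,0,0],[0,0,0]], delta_pos=[[0,0,0],[0,0,0],[0,0,0],[0,0,0],[0,0,0],[0,0,0],[0,0,0]], gripper=[1,1,1,1,1,1,1])

```text
time: 17.42
position: [0.6226, -0.2517, 0.05]
tool_rot: [0.0, 1.0, -0.0, 0.0]
ft_force: [-0.8, -0.3, 1.7]
grip_width: 0.0209
grip_force: 35.0
```

arm_command(delta_rot=[[0,0,0],[0,0,0],[0,0,0],[0,0,0],[0,0,0],[0,0,0],[0,0,0],[0,0,0],[0,0,0]], delta_pos=[[0,0,-0.01],[0,0,-0.03],[0,0,-0.055],[0,0,-0.08],[0,0,-0.1],[0,0,-0.115],[0,0,-0.12],[0,0,-0.12],[0,0,-0.12]], gripper=[1,1,1,1,1,1,1,1,1])

```text
time: 18.17
position: [0.6218, -0.2513, 0.1691]
tool_rot: [0.0, 1.0, 0.0, -0.0]
ft_force: [0.2, 0.1, -2.4]
grip_width: 0.0209
grip_force: 35.0
```

```bash
python3 d.py 0.448 -0.288 0.166;python3 - <<'E'
from h import *
C=viewer.camera('scene'); I=C['pixels'][130:260,50:180]
T=viewer.camera('top'); J=T['pixels'][190:290,345:445]
cv2.imwrite('pics/s6.png',cv2.resize(I,(520,520),interpolation=cv2.INTER_CUBIC))
E
```

```text
pos [ 0.6218 -0.2513  0.1691] grip 0.0209 F [ 0.2  0.1 -2.4] axes [[-1.0, 0.0, -0.001], [0.0, 1.0, 0.001], [0.001, 0.001, -1.0]]
delta tool [ 0.1738 -0.0368  0.0033]
```

View pics/s6.png

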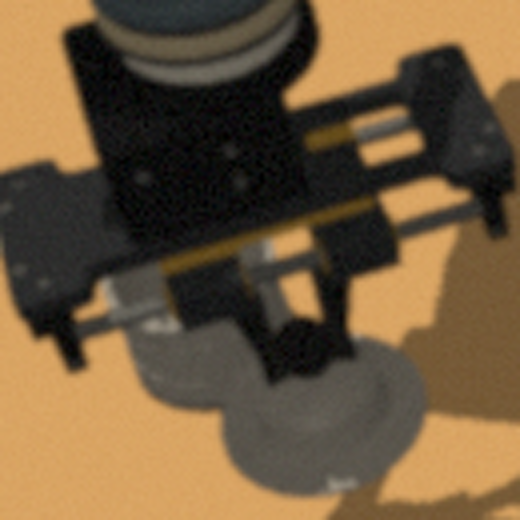

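The lid hangs level, flange around (325,415). Carry it over the small pot.

arm_command(delta_rot=[[0,0,0],[0,0,0],[0,0,0],[0,0,0],[0,0,0],[0,0,0],[0,0,0],[0,0,0],[0,0,0],[0,0,0],[0,0,0]], delta_pos=[[0.01,-0.002,0],[0.03,-0.006,0],[0.055,-0.012,0],[0.08,-0.017,0],[0.105,-0.022,0],[0.13,-0.028,0],[0.15,-0.032,0],[0.165,-0.035,0],[0.174,-0.037,0],[0.174,-0.037,0],[0.174,-0.037,0]], gripper=[1,1,1,1,1,1,1,1,1,1,1])

```text
time: 19.18
position: [0.4482, -0.2886, 0.1693]
tool_rot: [0.001, 1.0, 0.0, 0.0]
ft_force: [-0.4, -0.4, -0.5]
grip_width: 0.0206
grip_force: 35.0
```

```bash
python3 d.py 0.4475 -0.288 0.115;python3 - <<'E'
from h import *
C=viewer.camera('scene'); I=C['pixels'][130:260,30:160]
cv2.imwrite('pics/s7.png',cv2.resize(I,(520,520),interpolation=cv2.INTER_CUBIC))
E
```

```text
pos [ 0.4482 -0.2886  0.1693] grip 0.0206 F [-0.4 -0.4 -0.5] axes [[-1.0, 0.002, 0.0], [0.002, 1.0, 0.0], [-0.0, 0.0, -1.0]]
delta tool [0.0007 0.0006 0.0543]
```

View pics/s7.png

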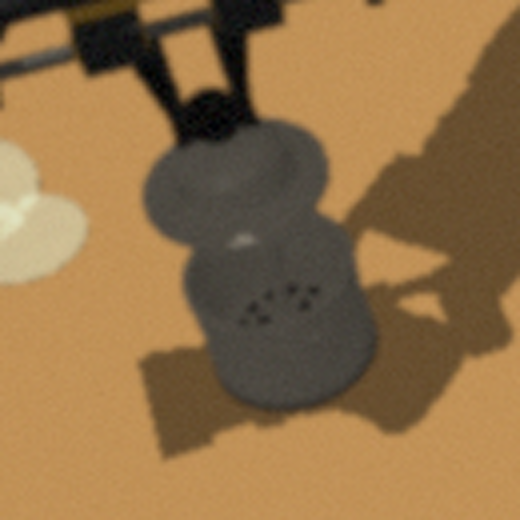

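The small strainer's knob shows at (243,240), its holes at (280,305): it stands properly in the pot. Lower the lid.

arm_command(delta_rot=[[0,0,0],[0,0,0],[0,0,0],[0,0,0],[0,0,0],[0,0,0],[0,0,0],[0,0,0]], delta_pos=[[0,0,0.01],[0,0,0.02],[0,0,0.03],[0,0,0.04],[0,0,0.049],[0,0,0.055],[0,0,0.057],[0,0,0.057]], gripper=[1,1,1,1,1,1,1,1])

```text
time: 19.9
position: [0.448, -0.2882, 0.1116]
tool_rot: [0.0, 1.0, 0.001, -0.001]
ft_force: [0.9, -0.7, -0.4]
grip_width: 0.021
grip_force: 35.0
```

arm_command(delta_rot=[[0,0,0],[0,0,0],[0,0,0],[0,0,0],[0,0,0]], delta_pos=[[0,0,0.002],[0,0,0.004],[0,0,0.005],[0,0,0.005],[0,0,0.005]], gripper=[1,1,1,1,1])

```text
time: 20.32
position: [0.4486, -0.2887, 0.1082]
tool_rot: [0.0, 1.0, -0.0, 0.001]
ft_force: [0.3, 1.8, 2.9]
grip_width: 0.0209
grip_force: 35.0
```

arm_command(delta_rot=[[0,0,0],[0,0,0],[0,0,0],[0,0,0],[0,0,0],[0,0,0],[0,0,0],[0,0,0],[0,0,0],[0,0,0],[0,0,0]], delta_pos=[[0,0,0],[0,0,0],[0,0,0],[0,0,0],[0,0,-0.015],[0,0,-0.04],[0,0,-0.065],[0,0,-0.085],[0,0,-0.1],[0,0,-0.11],[0,0,-0.11]], gripper=[0.15,0.15,0.15,0.15,0.15,0.15,0.15,0.15,0.15,0.15,0.15])

```text
time: 21.23
position: [0.4493, -0.2895, 0.2196]
tool_rot: [0.0, 1.0, -0.002, 0.002]
ft_force: [0.1, -0.2, -0.7]
grip_width: 0.0372
grip_force: 0.0
```

arm_command(delta_rot=[[0,0,0],[0,0,0],[0,0,0],[0,0,0],[0,0,0],[0,0,0],[0,0,0],[0,0,0],[0,0,0],[0,0,0],[0,0,0],[0,0,0]], delta_pos=[[-0.013,0.038,0],[-0.026,0.076,0],[-0.039,0.114,0],[-0.052,0.152,0],[-0.065,0.19,0],[-0.078,0.23,0],[-0.09,0.268,0],[-0.103,0.306,0],[-0.116,0.344,0],[-0.129,0.382,0],[-0.142,0.42,0],[-0.155,0.458,0]], gripper=[-0.1,-0.1,-0.1,-0.1,-0.1,-0.1,-0.1,-0.1,-0.1,-0.1,-0.1,-0.1])

```text
time: 22.23
position: [0.603, 0.1714, 0.2158]
tool_rot: [0.0, 1.0, -0.0, -0.001]
ft_force: [0.9, 0.2, -0.7]
grip_width: 0.0476
grip_force: 0.0
```

arm_command(delta_rot=[[0,0,0],[0,0,0],[0,0,0],[0,0,0],[0,0,0],[0,0,0]], delta_pos=[[-0.012,0.035,0],[-0.024,0.07,0],[-0.033,0.097,0],[-0.033,0.097,0],[-0.033,0.097,0],[-0.033,0.097,0]], gripper=[-0.1,-0.1,-0.1,-0.1,-0.1,-0.1])

```text
time: 22.73
position: [0.6355, 0.2658, 0.2158]
tool_rot: [0.0, 1.0, -0.001, -0.002]
ft_force: [-0.3, 0.1, -0.5]
grip_width: 0.0479
grip_force: 0.0
```

```bash
python3 d.py 0.6363 0.2662 0.049;python3 - <<'E'
from h import *
C=viewer.camera('scene'); I=C['pixels'][160:260,50:150]
T=viewer.camera('top'); J=T['pixels'][190:290,345:445]
cv2.imwrite('pics/s8.png',cv2.resize(np.hstack([I,J]),(800,400),interpolation=cv2.INTER_CUBIC))
E
```

```text
pos [0.6355 0.2658 0.2158] grip 0.0479 F [-0.3  0.1 -0.5] axes [[-1.0, 0.0, -0.003], [0.0, 1.0, -0.001], [0.003, -0.001, -1.0]]
delta tool [-0.0013  0.0006  0.1668]
```

View pics/s8.png

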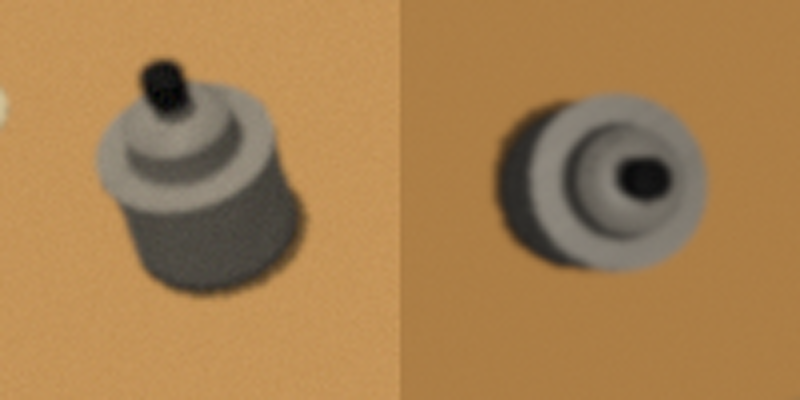

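The small lid sits level and centred on its pot: flange (188,145) in the scene crop, (618,182) in the top crop. Now the large lid.

arm_command(delta_rot=[[0,0,0],[0,0,0],[0,0,0],[0,0,0],[0,0,0],[0,0,0],[0,0,0],[0,0,0],[0,0,0]], delta_pos=[[0,0,0.03],[0,0,0.06],[0,0,0.09],[0,0,0.115],[0,0,0.14],[0,0,0.156],[0,0,0.166],[0,0,0.166],[0,0,0.166]], gripper=[-0.1,-0.1,-0.1,-0.1,-0.1,-0.1,-0.1,-0.1,-0.1])

```text
time: 23.58
position: [0.6368, 0.2655, 0.0517]
tool_rot: [0.001, 1.0, -0.0, -0.0]
ft_force: [-0.3, -0.0, 0.6]
grip_width: 0.0481
grip_force: 0.0
```

arm_command(delta_rot=[[0,0,0],[0,0,0],[0,0,0],[0,0,0],[0,0,0],[0,0,0],[0,0,0]], delta_pos=[[0,0,0],[0,0,0],[0,0,0],[0,0,0],[0,0,0],[0,0,0],[0,0,0]], gripper=[1,1,1,1,1,1,1])

```text
time: 24.17
position: [0.637, 0.2666, 0.0522]
tool_rot: [0.0, 1.0, 0.0, 0.001]
ft_force: [-0.4, -0.2, 3.9]
grip_width: 0.021
grip_force: 35.0
```

arm_command(delta_rot=[[0,0,0],[0,0,0],[0,0,0],[0,0,0],[0,0,0],[0,0,0],[0,0,0],[0,0,0],[0,0,0]], delta_pos=[[0,0,-0.01],[0,0,-0.03],[0,0,-0.055],[0,0,-0.08],[0,0,-0.105],[0,0,-0.125],[0,0,-0.14],[0,0,-0.14],[0,0,-0.14]], gripper=[1,1,1,1,1,1,1,1,1])

```text
time: 24.92
position: [0.6366, 0.2664, 0.1923]
tool_rot: [0.0, 1.0, 0.0, 0.001]
ft_force: [-0.3, 0.3, -2.1]
grip_width: 0.0203
grip_force: 35.0
```

```bash
python3 d.py 0.462 0.316 0.19
```

```text
pos [0.6366 0.2664 0.1923] grip 0.0203 F [-0.3  0.3 -2.1] axes [[-1.0, 0.0, 0.001], [0.0, 1.0, 0.0], [-0.001, 0.0, -1.0]]
delta tool [0.1747 0.0495 0.0021]
```

arm_command(delta_rot=[[0,0,0],[0,0,0],[0,0,0],[0,0,0],[0,0,0],[0,0,0],[0,0,0],[0,0,0],[0,0,0],[0,0,0],[0,0,0]], delta_pos=[[0.01,0.003,0],[0.03,0.009,0],[0.055,0.016,0],[0.08,0.023,0],[0.105,0.03,0],[0.13,0.037,0],[0.15,0.043,0],[0.165,0.047,0],[0.174,0.05,0],[0.174,0.05,0],[0.174,0.05,0]], gripper=[1,1,1,1,1,1,1,1,1,1,1])

```text
time: 25.83
position: [0.4622, 0.3165, 0.1909]
tool_rot: [-0.0, 1.0, -0.0, -0.0]
ft_force: [0.7, 1.0, -1.3]
grip_width: 0.0207
grip_force: 35.0
```

```bash
python3 d.py 0.462 0.3165 0.135;python3 - <<'E'
from h import *
C=viewer.camera('scene'); I=C['pixels'][50:180,290:420]
cv2.imwrite('pics/s9.png',cv2.resize(I,(520,520),interpolation=cv2.INTER_CUBIC))
E
```

```text
pos [0.4622 0.3165 0.1909] grip 0.0207 F [ 0.7  1.  -1.3] axes [[-1.0, -0.0, -0.001], [-0.0, 1.0, -0.001], [0.001, -0.001, -1.0]]
delta tool [0.0001 0.     0.0559]
```

View pics/s9.png

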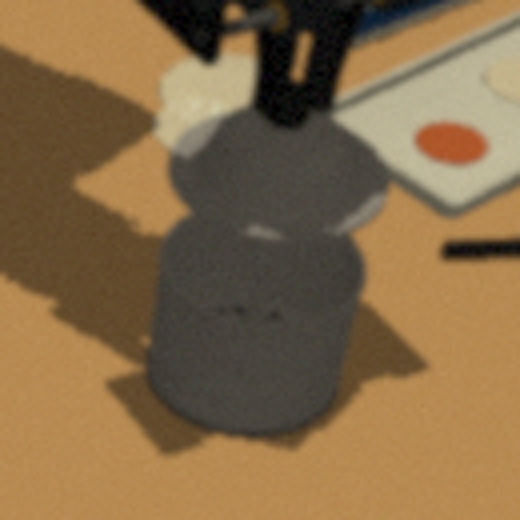

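The lid is over the large pot, flange (280,175), with the strainer knob just below it at (268,232). Lower it.

arm_command(delta_rot=[[0,0,0],[0,0,0],[0,0,0],[0,0,0],[0,0,0],[0,0,0],[0,0,0],[0,0,0]], delta_pos=[[0,0,0.01],[0,0,0.02],[0,0,0.03],[0,0,0.04],[0,0,0.05],[0,0,0.056],[0,0,0.057],[0,0,0.057]], gripper=[1,1,1,1,1,1,1,1])

```text
time: 26.55
position: [0.4623, 0.3163, 0.1338]
tool_rot: [0.0, 1.0, -0.0, -0.001]
ft_force: [0.0, 0.3, -2.7]
grip_width: 0.0207
grip_force: 35.0
```

arm_command(delta_rot=[[0,0,0],[0,0,0],[0,0,0],[0,0,0],[0,0,0]], delta_pos=[[0,0,0.002],[0,0,0.004],[0,0,0.005],[0,0,0.005],[0,0,0.005]], gripper=[1,1,1,1,1])

```text
time: 26.97
position: [0.4631, 0.3167, 0.1305]
tool_rot: [0.0, 1.0, 0.0, 0.001]
ft_force: [-0.7, -0.6, 3.8]
grip_width: 0.0205
grip_force: 35.0
```

Contact at the seated height. Release, lift and move clear.

arm_command(delta_rot=[[0,0,0],[0,0,0],[0,0,0],[0,0,0],[0,0,0],[0,0,0],[0,0,0],[0,0,0],[0,0,0],[0,0,0],[0,0,0]], delta_pos=[[0,0,0],[0,0,0],[0,0,0],[0,0,0],[0,0,-0.015],[0,0,-0.04],[0,0,-0.065],[0,0,-0.085],[0,0,-0.1],[0,0,-0.11],[0,0,-0.11]], gripper=[0.15,0.15,0.15,0.15,0.15,0.15,0.15,0.15,0.15,0.15,0.15])

```text
time: 27.88
position: [0.4638, 0.3171, 0.2416]
tool_rot: [0.0, 1.0, 0.001, 0.002]
ft_force: [0.0, -0.8, -0.4]
grip_width: 0.0368
grip_force: 0.0
```

arm_command(delta_rot=[[0,0,0],[0,0,0],[0,0,0],[0,0,0],[0,0,0],[0,0,0],[0,0,0],[0,0,0],[0,0,0],[0,0,0],[0,0,0],[0,0,0]], delta_pos=[[-0.01,-0.035,0],[-0.02,-0.07,0],[-0.03,-0.105,0],[-0.04,-0.14,0],[-0.05,-0.175,0],[-0.06,-0.21,0],[-0.07,-0.245,0],[-0.08,-0.28,0],[-0.09,-0.315,0],[-0.09,-0.315,0],[-0.09,-0.315,0],[-0.09,-0.315,0]], gripper=[0.15,0.15,0.15,0.15,0.15,0.15,0.15,0.15,0.15,0.15,0.15,0.15])

```text
time: 28.88
position: [0.5514, 0.0018, 0.2382]
tool_rot: [0.001, 1.0, 0.001, -0.002]
ft_force: [-1.1, -0.8, 0.1]
grip_width: 0.0372
grip_force: 0.0
```

Run:
```python
from h import *
C=viewer.camera('scene')
T=viewer.camera('top')
cv2.imwrite('pics/s10.png',cv2.resize(np.hstack([C['pixels'],T['pixels']]),(800,300),interpolation=cv2.INTER_AREA))
```

```text
(no output)
```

View pics/s10.png

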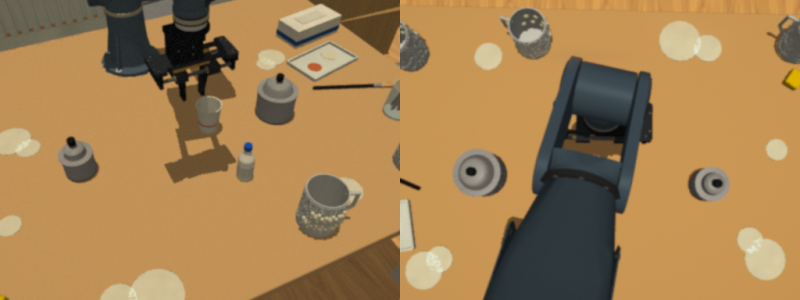

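Both lids sit level on their pots, at (277,97) and (77,158) in the scene half. The cup (208,113) and bottle (246,162) are still standing, and the arm is clear of everything.

```bash
python3 -c "
from rig import robot
print(robot.hand_in())"
```

```text
the job is handed in; nothing more can be done
None
```

I put both brush washers back together, each pot with its own strainer and lid, and handed the job in at about 29 s; the cup and glue bottle were still standing, and no verdict came back.

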